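# Free the coffee cup jammed in the tumbler

### The job

The small steel cup has jammed inside the eight-sided white tumbler that lies on the drying mat. Turn the tumbler mouth-down over a free spot of the serving tray and rap its rim on the tray until the cup works loose, then lift the tumbler straight off so that the cup is left standing mouth-down on the tray. Stand the empty tumbler mouth-down on the drying mat to drain, and leave the other crockery where it is.

Things in the scene. Friction and masses are not known exactly. Their poses are not given: they have to be found in the camera images.
- tumbler: White octagonal straight-sided tumbler, 60 mm across flats, 105 mm tall, wall 3 mm, 0.16 kg. It starts lying on a flat on the mat, mouth pointing roughly to the robot's left (+y), up to 55 degrees towards the robot, its two side flats (25 mm wide, 60 mm apart) upright: grip there near the bottom, hand leaning towards the mouth. Origin: centre of the outer bottom face; z runs along its axis to the mouth; x points straight down at the start.
- tumbler_mouth (a point): Centre of the tumbler's open end, on its axis at z = +105 mm. The cup inside starts 35 mm in from this rim.
- cup: Steel cup, 64 mm tall, 51 mm across its foot, 43 mm body, 49 mm mouth, 75 g, jammed base-first against the tumbler's floor (origin 6 mm from the tumbler's, same z). Origin: centre of its base; z runs to its mouth. Small lugs in the tumbler hold its foot with about twice its weight: it stays in when turned over smoothly; each rap shifts it, and after about 6 mm it drops inside the tumbler.
- cup_mouth (a point): Centre of the cup's open end, 64 mm from its base. A rap is a quick drop of about 30 mm of the tumbler's rim onto the tray: at 0.1 m/s it shifts the cup about 1 mm, at 0.2 m/s a few mm. Fallen free and standing mouth-down on the tray, this point is on the tray's floor and the cup's base 64 mm above it (and 41 mm below the tumbler's bottom while that is still over it).
- tray: White serving tray, fixed, 300 mm (x) by 360 mm (y), rim 18 mm high. Origin: under its centre, on the counter; its flat floor is 6 mm above the origin. The half towards its -x (robot) side is free; a cup with a handle, one without and a sugar caddy, up to 70 mm tall, stand in a row near x = +85 mm.
- mat: Grey ribbed drying mat, fixed, 300 mm (x) by 260 mm (y), 6 mm thick, where the tumbler starts. Origin: under its centre, on the counter; its top is 6 mm above the origin. An upturned mug 88 mm tall stands near x = +98, y = +65 mm; the half towards the robot (-x) carries nothing but the tumbler.
- coffee_cup: White cup with a handle, 72 mm across, 58 mm tall, on the tray; leave alone. Origin: centre of its foot.
- tea_cup: White cup without handle, 80 mm across, 66 mm tall, on the tray; leave alone. Origin: centre of its foot.
- caddy: White sugar caddy with sachets, 70 x 85 mm, 65 mm tall, on the tray; leave alone. Origin: centre of its underside.
- mug: White mug standing mouth-down on the mat, 78 mm across, 88 mm tall; leave alone. Origin: centre of its foot, which is on top.
Things that resemble listed ones, but are neither listed nor needed, are in the scene too. What is shaped like the tumbler but blue or yellow is not meant.

How it is judged:
On the way, in this order (a step that is already met when the one before it is completed fails the run):
1. the tumbler, mouth-down with the cup still in it, is rapped on the tray (angle between tumbler's own z axis and vertical above 2.6 rad and z of cup in the frame of tumbler below 0.03 m and contact force between tumbler and tray above 2 N).
2. the tumbler is lifted off and the loosened cup stands mouth-down on the tray (angle between cup's own z axis and vertical above 3 rad and z of cup in the frame of tray between 0.066 and 0.074 m and x of cup in the frame of tray between -0.125 and 0.125 m and y of cup in the frame of tray between -0.155 and 0.155 m and distance between tumbler and cup above 0.11 m), for 0.2 s.
At the end, for the whole second after the job is handed in: The steel cup stands mouth-down (within 8 degrees) and still on the floor of the tray, its centre at least 20 mm inside the tray's edges; the tumbler stands mouth-down (within 8 degrees) and still on the drying mat, its centre within 135 mm (x) and 115 mm (y) of the mat's centre (angle between each of cup, tumbler's own z axis and vertical above 3 rad and z of cup in the frame of tray between 0.066 and 0.074 m and x of cup in the frame of tray between -0.125 and 0.125 m and y of cup in the frame of tray between -0.155 and 0.155 m and z of tumbler in the frame of mat between 0.107 and 0.115 m and x of tumbler in the frame of mat between -0.135 and 0.135 m and y of tumbler in the frame of mat between -0.115 and 0.115 m and linear speed of each of cup, tumbler below 0.02 m/s); the robot touches nothing.
It fails at once if a cup or the caddy on the tray is pushed more than 30 mm or knocked over (distance of any of coffee_cup, tea_cup, caddy from where it was at the start of the episode above 0.03 m or angle between any of coffee_cup, tea_cup, caddy's own z axis and vertical above 0.5 rad).
It fails at once if the upturned mug on the mat is pushed more than 30 mm or knocked over (distance of mug from where it was at the start of the episode above 0.03 m).
It also fails if it takes over 64 s, if anything falls off the work surface, if the arm or the gripper's body presses on something with over 40 N, if the wrist force passes 120 N, or if a joint passes its speed limit or range.

### The arm

A 6-joint arm with a two-finger parallel gripper is mounted at the origin on the work surface. World frame = base frame: x ahead of the robot, y to its left, z up, the work surface at z = 0. Lengths are in m, angles in rad, forces in N, time in s.
With the tool pointing down it reaches from about 0.2 to 0.875 m from the base axis. Payload 3.4 kg.
Tool frame: the origin (TCP) lies midway between the tips of the shut fingers; the grasp point (between the pads) lies 19 mm behind it (tcp_to_grasp is the distance from the TCP to the grasp point, in m); z points along the fingers, y is the line along which they close (so a half turn about z gives the same grasp; the last joint's range is limited). The gripper opens to 94 mm and grips with 3 to 60 N. Pads are 16 mm wide; open, the fingers measure 119 mm over their backs; the gripper's body (75 mm by 177 mm) begins 78 mm behind the grasp point.
Start: joints at [1.082, 0.276, 1.505, -0, 1.361, -0.121], TCP at [0.207, 0.537, 0.205] pointing down, gripper open.
Joint ranges: [-2.89, 2.89], [-0.75, 2.08], [0.22, 2.7], [-1.18, 4.32], [0.11, 2.71], [-2.7, 2.7]. Speed limits (rad/s): [2.57, 2.57, 3.14, 3.14, 3.14, 3.14].

### API

Orientations are given as a 3x3 rotation matrix whose columns are the frame's x, y, z axes.
In Python, from cell import state, read_camera, hand_in, tcp_to_grasp gives the robot as it stands. The module is installed in compiled form; this text tells all that it offers.
- The arm moves only by the tool carry_out, never from a script. Its argument "rows" is one flat list of numbers, 7 for each row, row after row: the closure in counts, from 0 (fully open) to 255 (shut), then the shift along the world's x, y, z in m, then the turn, a rotation vector about the world's x, y, z in rad. A call has 1 to 20 rows; each row is the pose to reach, as a shift and turn from the pose commanded when the call began; what a row does not reach only later rows make up. A row lasts 1/10 s, in which the tool goes at most 50 mm and 8.59 degrees, less where a joint would pass 70% of its speed; a pose out of reach is approached as far as the arm can. A call with a gripper value outside its range is refused whole. The fingers move at their own pace and stop on an object; the grip force is fixed at half the most. Time passes only in rows, so rows that repeat a pose let the fingers close. It gives the time, the measured TCP pose, the force, the opening and the grip force at its end, in the units of the state.
- state(): the state, without advancing time (a new reading comes with each control period).
- read_camera(name): name is "scene" or "top"; returns a dict with "image" (400x640x3 uint8, red, green, blue), "intrinsics" (3x3 intrinsics, pixels), "pose" (4x4, takes a point from camera to world coordinates). Camera axes: x right, y down, z forward; pixel columns grow to the right and rows downward; lengths in m; the calibration is good to about 2 mm. A picture is of the moment at which its call begins. There is no depth.
- hand_in(): hands the job in; it is judged then, once.
The state is a dict: "t": time; "joint_pos": joint angles; "joint_velocities": joint speeds; "tau": joint torques, N m; "position": TCP position; "eef_rot": TCP orientation; "wrist_force": force on the tool from outside, world axes, zero at the start; "moment": the same for the moment, N m; "opening": finger opening in m; "finger_force": force on a finger pad.
Only numpy, scipy, OpenCV 4.12 (cv2) and the standard library are available. Lean on these libraries where they do the work, as an engineer would, in place of code of your own. Each camera call takes 0.05 s, during which the arm holds its last target. There are 200 camera calls.

## Working session

There is one attempt and no reset: what is moved stays moved. The work goes in short steps, Python scripts to look and compute and a tool call to move; the robot and the scene stay as the last step left them, time stands still between calls to the robot, and variables do not carry over. Pictures are saved under pics/ and viewed, at most 10 in all, crops included, and the job is handed in when it is done.

Besides the shell and the picture viewer there is one more tool, called after "Call:" in YAML: its name, and indented under it one key for each argument. carry_out: Moves the arm, as the interface text tells. Its arguments: {"type":"object","properties":{"rows":{"type":"array"}},"required":["rows"]}

```bash
mkdir -p pics; python3 - <<'E'
from cell import *
import cv2,numpy as np
np.set_printoptions(precision=4,suppress=True)
for n in("top","scene"):
    r=read_camera(n);cv2.imwrite(f"pics/{n}0.png",r["image"][:,:,::-1]);np.savez(f"{n}0.npz",**r);print(n,r["intrinsics"],r["pose"])
s=state();print({k:s[k] for k in("t","position","eef_rot","opening","wrist_force")},tcp_to_grasp)
E
```

```text
top [[448.8315   0.     319.9146]
 [  0.     448.8315 200.2949]
 [  0.       0.       1.    ]] [[-0.0125 -0.9973  0.0722  0.353 ]
 [-0.9999  0.0119 -0.008  -0.1693]
 [ 0.0072 -0.0723 -0.9974  1.5227]
 [ 0.      0.      0.      1.    ]]
scene [[434.4368   0.     317.6074]
 [  0.     434.4368 200.2226]
 [  0.       0.       1.    ]] [[ 0.8391  0.44   -0.3199  0.9928]
 [ 0.5438 -0.6637  0.5136 -1.0061]
 [ 0.0137 -0.6049 -0.7962  1.3619]
 [ 0.      0.      0.      1.    ]]
{'t': 0.1, 'position': array([0.2065, 0.5361, 0.2047]), 'eef_rot': array([[-0.9331,  0.3595, -0.0007],
       [ 0.3595,  0.9331, -0.0014],
       [ 0.0002, -0.0016, -1.    ]]), 'opening': 0.09369097077063117, 'wrist_force': array([-0.5082,  0.0558,  0.2884])} 0.0188
```

View pics/top0.png

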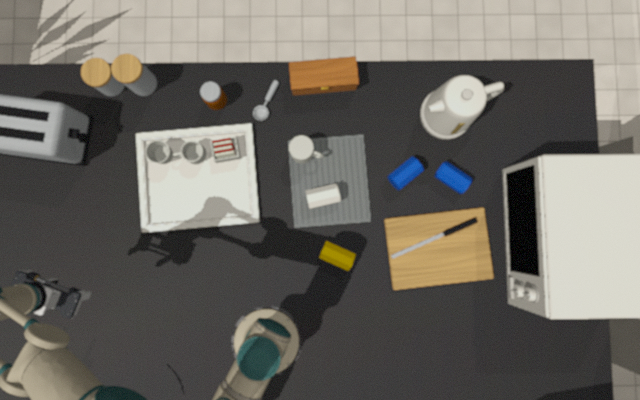

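View pics/scene0.png

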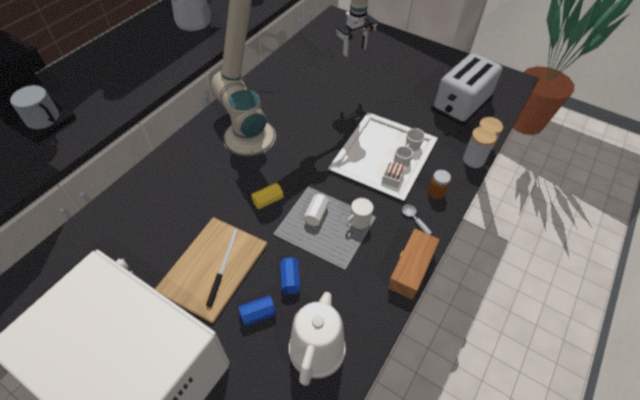

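Top view: tumbler at about (323,196) on the mat (mat centre ~(330,181)), mug at (302,148), tray centre ~(198,177) with its free half at the lower rows. The scene view shows the tumbler at (316,209), with the yellow decoy at (267,196).

```bash
cat > h.py <<'E'
import numpy as np,cv2
np.set_printoptions(precision=4,suppress=True)
def ray(r,px,z):
    px=np.atleast_2d(px).astype(float);K=r["intrinsics"];P=r["pose"]
    d=np.c_[px,np.ones(len(px))]@np.linalg.inv(K).T@P[:3,:3].T
    o=P[:3,3];return o+d*((z-o[2])/d[:,2])[:,None]
def blob(im,box,thr,lo=True):
    x0,y0,x1,y1=box;m=np.zeros(im.shape[:2],np.uint8);m[y0:y1,x0:x1]=(im[y0:y1,x0:x1].min(2)>thr)
    n,l,s,c=cv2.connectedComponentsWithStats(m);i=1+np.argmax(s[1:,4]);
    cs,_=cv2.findContours((l==i).astype(np.uint8),cv2.RETR_EXTERNAL,cv2.CHAIN_APPROX_NONE)
    return s[i],max(cs,key=len)
E
python3 - <<'E'
from h import *
for n,box,tb in(("top",(295,175,355,220),(120,115,270,240)),("scene",(295,180,335,240),(320,105,445,205))):
    r=np.load(n+"0.npz");im=r["image"]
    for t in(110,130,150):
        s,c=blob(im,box,t);rc=cv2.minAreaRect(c);b=cv2.boxPoints(rc);print(n,t,s,rc)
        print(ray(r,b,.04)[:,:2], ray(r,[rc[0]],.04)[0])
    s,c=blob(im,tb,110);rc=cv2.minAreaRect(cv2.convexHull(c));print("tray",rc,ray(r,cv2.boxPoints(rc),.018)[:,:2],ray(r,[rc[0]],.018))
    x0,y0,x1,y1=box;
    g=im[y0-15:y1+15,x0-30:x1+20];cv2.imwrite(f"pics/{n}c.png",cv2.resize(g[:,:,::-1],None,fx=6,fy=6,interpolation=cv2.INTER_CUBIC)[:600,:800])
r=np.load("top0.npz")
print("mat",ray(r,[[290,143],[364,136],[370,222],[293,227]],.006)[:,:2])
E
python3 -c "
import cv2,numpy as np
a=cv2.imread('pics/topc.png');b=cv2.imread('pics/scenec.png');print(a.shape,b.shape)
h=max(a.shape[0],b.shape[0]);p=lambda i:np.pad(i,((0,h-i.shape[0]),(0,0),(0,0)))
o=np.hstack([p(a),p(b)]);f=min(800/o.shape[1],600/o.shape[0]);cv2.imwrite('pics/both.png',cv2.resize(o,None,fx=f,fy=f))"
```

```text
top 110 [ 295  175   60   45 2526] ((324.5, 197.0), (44.0, 59.0), 90.0)
[[ 0.5457 -0.0995]
 [ 0.5434 -0.2957]
 [ 0.3971 -0.2931]
 [ 0.3995 -0.0983]] [ 0.4712 -0.1966  0.04  ]
top 130 [303 184  38  25 668] ((321.96417236328125, 196.00662231445312), (20.3211612701416, 35.835166931152344), 79.50852966308594)
[[ 0.4977 -0.1239]
 [ 0.5181 -0.2412]
 [ 0.4514 -0.2524]
 [ 0.4312 -0.1355]] [ 0.4746 -0.1882  0.04  ]
top 150 [306 185  35  24 591] ((322.60809326171875, 195.97543334960938), (18.12860679626465, 33.2874870300293), 77.19573211669922)
[[ 0.4925 -0.1301]
 [ 0.5158 -0.2382]
 [ 0.4568 -0.2506]
 [ 0.4336 -0.1428]] [ 0.4746 -0.1904  0.04  ]
tray ((196.18275451660156, 177.693115234375), (100.90026092529297, 120.000732421875), 85.2363510131836) [[0.7002 0.4517]
 [0.7302 0.0469]
 [0.3883 0.0194]
 [0.36   0.4179]] [[0.5433 0.2342 0.018 ]]
scene 110 [ 295  187   40   53 1636] ((314.5, 213.0), (52.0, 39.0), 90.0)
[[ 0.3528 -0.1478]
 [ 0.4799 -0.0634]
 [ 0.6055 -0.2673]
 [ 0.4891 -0.3442]] [ 0.4847 -0.2102  0.04  ]
scene 130 [ 295  188   40   52 1463] ((314.5, 213.5), (51.0, 39.0), 90.0)
[[ 0.3557 -0.1519]
 [ 0.4825 -0.0677]
 [ 0.6055 -0.2673]
 [ 0.4891 -0.3442]] [ 0.486  -0.2121  0.04  ]
scene 150 [304 193  25  27 395] ((316.60003662109375, 205.80001831054688), (16.099689483642578, 26.832815170288086), 26.56505012512207)
[[ 0.4532 -0.2376]
 [ 0.428  -0.1171]
 [ 0.4934 -0.1161]
 [ 0.5157 -0.2353]] [ 0.473  -0.1778  0.04  ]
tray ((382.9224548339844, 152.68104553222656), (88.6318588256836, 73.00638580322266), 23.198591232299805) [[0.3996 0.0203]
 [0.2891 0.4505]
 [0.7031 0.4481]
 [0.7583 0.043 ]] [[0.5463 0.2271 0.018 ]]
mat [[ 0.6604 -0.0817]
 [ 0.6819 -0.3353]
 [ 0.3873 -0.3499]
 [ 0.3736 -0.0897]]
(450, 660, 3) (540, 540, 3)
```

View pics/both.png

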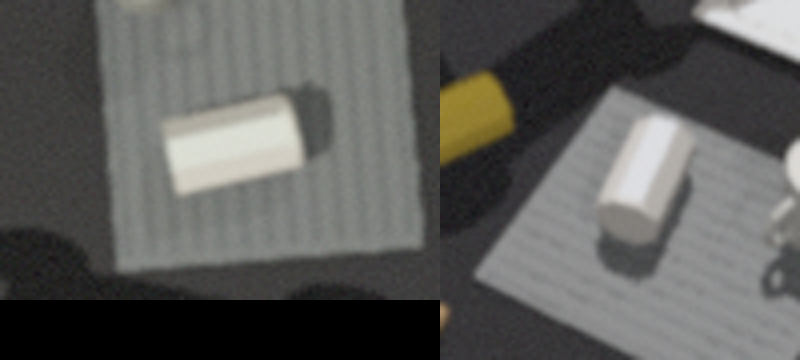

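The crop shows the tumbler with its mouth to the left (+y) and tipped about 12° towards the robot. Its corners are near (305,191), (337,184), (341,201) and (309,209) px in the top view. I'll plan the grasp 30 mm from the base, with the fingers tilted 45° towards the mouth.

```bash
cat >> h.py <<'E'
from scipy.spatial.transform import Rotation as Ro
th=np.radians(12.2);A=np.array([-np.sin(th),np.cos(th),0]);N=np.array([np.cos(th),np.sin(th),0]);Z=np.array([0,0,1.])
def pose(G,d,y=N):   # grasp point, finger direction -> TCP, R
    d=d/np.linalg.norm(d);return np.array(G)+.0188*d,np.c_[np.cross(y,d),y,d]
def delta(p0,R0,p1,R1): return p1-p0,Ro.from_matrix(R1@R0.T).as_rotvec()
E
python3 - <<'E'
from h import *
from cell import state
s=state();p0,R0=s["position"],s["eef_rot"]
d=(A-Z)/2**.5;G=np.array([.479,-.211,.036])
pre=pose(G-.13*d+.03*Z,d);g=pose(G,d);print(pre)
print(delta(p0,R0,*pre),delta(*pre,*g))
E
```

```text
(array([ 0.4956, -0.2879,  0.1446]), array([[-0.1494,  0.9774, -0.1494],
       [ 0.6911,  0.2113,  0.6911],
       [ 0.7071,  0.    , -0.7071]]))
(array([ 0.2891, -0.824 , -0.0601]), array([ 0.6215,  0.53  , -0.9377])) (array([-0.0194,  0.0898, -0.1219]), array([0., 0., 0.]))
```

Call:
carry_out:
  rows: [0,0.07,-0.2,0.05,0.155,0.132,-0.234,0,0.07,-0.2,0.05,0.155,0.132,-0.234,0,0.07,-0.2,0.05,0.155,0.132,-0.234,0,0.07,-0.2,0.05,0.155,0.132,-0.234,0,0.145,-0.41,0.05,0.31,0.265,-0.469,0,0.145,-0.41,0.05,0.31,0.265,-0.469,0,0.145,-0.41,0.05,0.31,0.265,-0.469,0,0.145,-0.41,0.05,0.31,0.265,-0.469,0,0.145,-0.41,0.05,0.31,0.265,-0.469,0,0.289,-0.824,-0.06,0.6215,0.53,-0.9377,0,0.289,-0.824,-0.06,0.6215,0.53,-0.9377,0,0.289,-0.824,-0.06,0.6215,0.53,-0.9377,0,0.289,-0.824,-0.06,0.6215,0.53,-0.9377,0,0.289,-0.824,-0.06,0.6215,0.53,-0.9377,0,0.289,-0.824,-0.06,0.6215,0.53,-0.9377,0,0.289,-0.824,-0.06,0.6215,0.53,-0.9377,0,0.289,-0.824,-0.06,0.6215,0.53,-0.9377,0,0.289,-0.824,-0.06,0.6215,0.53,-0.9377,0,0.289,-0.824,-0.06,0.6215,0.53,-0.9377,0,0.289,-0.824,-0.06,0.6215,0.53,-0.9377]

```text
t: 2.1
position: [0.4957, -0.2884, 0.1437]
eef_rot: [[-0.147, 0.978, -0.148], [0.69, 0.209, 0.693], [0.709, -0.0, -0.706]]
wrist_force: [0.1, 0.8, 0.1]
opening: 0.0941
finger_force: 0.0
```

```bash
cat > look.py <<'E'
import sys,cv2
from h import *
from cell import *
s=state();print(s["t"],s["position"],s["eef_rot"],s["joint_pos"],s["opening"],s["finger_force"],s["wrist_force"])
ims=[]
for n,(x0,y0) in (("top",(150,110)),("scene",(230,90))):
    r=read_camera(n);im=r["image"];np.savez(n+"1.npz",**r);ims.append(cv2.resize(im[y0:y0+150,x0:x0+250,::-1],None,fx=2.,fy=2.,interpolation=cv2.INTER_CUBIC))
if len(sys.argv)>1: cv2.imwrite(f"pics/{sys.argv[1]}.png",np.vstack(ims))
E
python3 look.py pre
```

```text
2.1 [ 0.4957 -0.2884  0.1437] [[-0.1473  0.978  -0.148 ]
 [ 0.6901  0.2088  0.6929]
 [ 0.7085 -0.0001 -0.7057]] [-0.8786  0.7028  1.21    0.3588  1.9336 -1.0849] 0.09412252393071063 0.0 [0.1218 0.8472 0.0995]
```

View pics/pre.png

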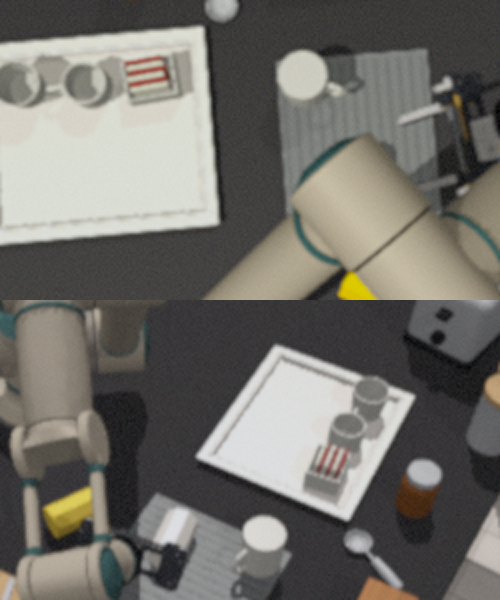

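The arm reached the pre-grasp pose, and the scene view shows the open fingers lined up with the tumbler (~(175,530) in the composite). Next: descend and grip.

Call:
carry_out:
  rows: [0,0,0,-0.03,0,0,0,0,0,0,-0.03,0,0,0,0,-0.005,0.022,-0.053,0,0,0,0,-0.01,0.045,-0.076,0,0,0,0,-0.015,0.068,-0.099,0,0,0,0,-0.0195,0.09,-0.121,0,0,0,0,-0.0195,0.09,-0.121,0,0,0,255,-0.0195,0.09,-0.121,0,0,0,255,-0.0195,0.09,-0.121,0,0,0,255,-0.0195,0.09,-0.121,0,0,0,255,-0.0195,0.09,-0.121,0,0,0,255,-0.0195,0.09,-0.121,0,0,0,255,-0.0195,0.09,-0.121,0,0,0,255,-0.0195,0.09,-0.121,0,0,0,255,-0.0195,0.09,-0.121,0,0,0]

```text
t: 3.7
position: [0.4774, -0.1981, 0.025]
eef_rot: [[-0.15, 0.978, -0.145], [0.692, 0.209, 0.691], [0.706, 0.003, -0.708]]
wrist_force: [4.1, -3.9, 6.6]
opening: 0.0596
finger_force: 30.0
```

```bash
python3 look.py grip
```

```text
3.7 [ 0.4774 -0.1981  0.025 ] [[-0.1503  0.9779 -0.1452]
 [ 0.6923  0.209   0.6907]
 [ 0.7058  0.0033 -0.7084]] [-0.8172  0.7186  1.5238  0.3757  1.6021 -1.1563] 0.05960100224653028 30.000470057784696 [ 4.1005 -3.8602  6.5532]
```

View pics/grip.png

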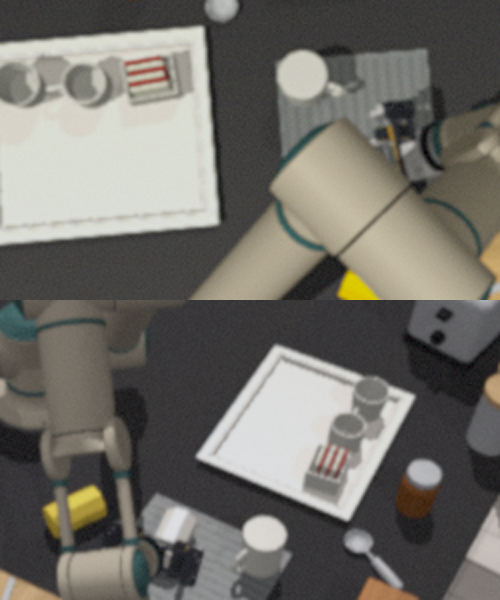

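Gripped, at 59.6 mm opening and 30 N. Next: work out the lift, inversion and transfer.

```bash
python3 - <<'E'
from h import *
d=(A-Z)/2**.5
G0=np.array([.479,-.211,.0365]);T0,R0=pose(G0,d)
G1=G0+[0,0,.16];G2=np.array([.480,.225,.150])
for k in range(1,19):
    f=k/18;R=Ro.from_rotvec(-np.pi/2*f*N);G=G1+(G2-G1)*f
    T=G+.0188*(R.apply(d));print(np.round(np.r_[T-T0,-np.pi/2*f*N],3).tolist())
E
```

```text
[0.0, 0.023, 0.156, -0.085, -0.018, -0.0]
[0.001, 0.046, 0.153, -0.171, -0.037, -0.0]
[0.001, 0.069, 0.149, -0.256, -0.055, -0.0]
[0.001, 0.092, 0.146, -0.341, -0.074, -0.0]
[0.002, 0.114, 0.143, -0.426, -0.092, -0.0]
[0.002, 0.137, 0.14, -0.512, -0.111, -0.0]
[0.003, 0.16, 0.137, -0.597, -0.129, -0.0]
[0.003, 0.182, 0.134, -0.682, -0.148, -0.0]
[0.003, 0.205, 0.131, -0.768, -0.166, -0.0]
[0.004, 0.228, 0.129, -0.853, -0.184, -0.0]
[0.004, 0.25, 0.126, -0.938, -0.203, -0.0]
[0.005, 0.273, 0.124, -1.024, -0.221, -0.0]
[0.005, 0.296, 0.122, -1.109, -0.24, -0.0]
[0.005, 0.318, 0.12, -1.194, -0.258, -0.0]
[0.006, 0.341, 0.118, -1.279, -0.277, -0.0]
[0.006, 0.364, 0.117, -1.365, -0.295, -0.0]
[0.006, 0.387, 0.115, -1.45, -0.314, -0.0]
[0.007, 0.41, 0.114, -1.535, -0.332, -0.0]
```

Call:
carry_out:
  rows: [255,0,0,0.01,0,0,0,255,0,0,0.03,0,0,0,255,0,0,0.055,0,0,0,255,0,0,0.08,0,0,0,255,0,0,0.105,0,0,0,255,0,0,0.13,0,0,0,255,0,0,0.15,0,0,0,255,0,0,0.16,0,0,0,255,0,0.023,0.156,-0.085,-0.018,0,255,0.001,0.046,0.153,-0.171,-0.037,0,255,0.001,0.069,0.149,-0.256,-0.055,0,255,0.001,0.092,0.146,-0.341,-0.074,0,255,0.002,0.114,0.143,-0.426,-0.092,0,255,0.002,0.137,0.14,-0.512,-0.111,0,255,0.003,0.16,0.137,-0.597,-0.129,0,255,0.003,0.182,0.134,-0.682,-0.148,0,255,0.003,0.205,0.131,-0.768,-0.166,0,255,0.004,0.228,0.129,-0.853,-0.184,0,255,0.004,0.25,0.126,-0.938,-0.203,0,255,0.005,0.273,0.124,-1.024,-0.221,0]

```text
t: 5.8
position: [0.479, 0.0759, 0.1478]
eef_rot: [[-0.204, 0.977, 0.054], [0.943, 0.211, -0.258], [-0.263, -0.001, -0.965]]
wrist_force: [-0.3, -0.9, -3.0]
opening: 0.06
finger_force: 30.0
```

Call:
carry_out:
  rows: [255,0,0.023,-0.002,-0.085,-0.018,0,255,0,0.045,-0.004,-0.17,-0.037,0,255,0,0.068,-0.006,-0.255,-0.056,0,255,0.001,0.091,-0.007,-0.341,-0.074,0,255,0.001,0.114,-0.009,-0.426,-0.093,0,255,0.002,0.137,-0.01,-0.511,-0.111,0,255,0.002,0.137,-0.01,-0.511,-0.111,0,255,0.002,0.137,-0.01,-0.511,-0.111,0,255,0.002,0.137,-0.01,-0.511,-0.111,0]

```text
t: 6.7
position: [0.4827, 0.2114, 0.1385]
eef_rot: [[-0.149, 0.977, 0.15], [0.691, 0.211, -0.691], [-0.707, 0.0, -0.707]]
wrist_force: [0.5, 0.1, -2.7]
opening: 0.0597
finger_force: 30.0
```

```bash
python3 look.py inv; python3 - <<'E'
from h import *
from cell import state
s=state();R=s["eef_rot"];d=(A-Z)/2**.5
Rg=pose([0,0,0],d)[1]
print("tumbler axis",R@Rg.T@A, "G",s["position"]-.0188*R[:,2])
E
```

```text
6.7 [0.4827 0.2114 0.1385] [[-0.1492  0.9774  0.1496]
 [ 0.6908  0.2113 -0.6914]
 [-0.7075  0.0002 -0.7068]] [ 0.7399  0.5142  1.6039 -0.6596  1.5067  0.7385] 0.059724050362929555 29.99868828781473 [ 0.5295  0.1387 -2.7409]
tumbler axis [ 0.0018  0.0009 -1.    ] G [0.4803 0.2241 0.1525]
```

View pics/inv.png

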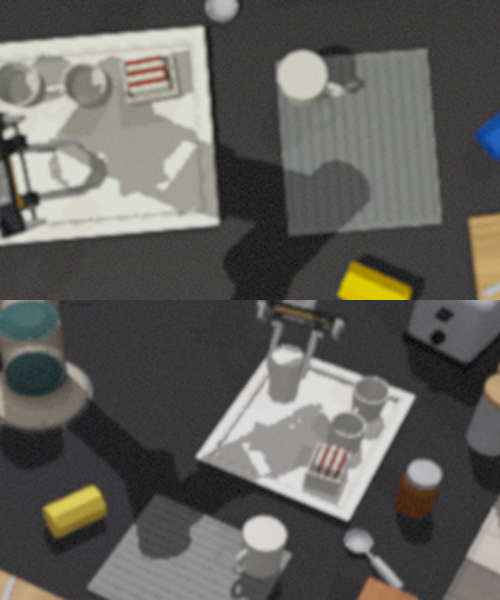

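The tumbler is inverted over the free half of the tray (top ~(187,192) px) and clear of the cups. First rap: gentle, to find the contact height.

Call:
carry_out:
  rows: [255,-0.005,0,-0.015,0,0,0,255,-0.01,0,-0.03,0,0,0,255,-0.015,0,-0.04,0,0,0,255,-0.015,0,-0.042,0,0,0,255,-0.015,0,-0.052,0,0,0,255,-0.015,0,-0.062,0,0,0,255,-0.015,0,-0.072,0,0,0]

```text
t: 7.5
position: [0.4685, 0.2128, 0.0657]
eef_rot: [[-0.149, 0.977, 0.151], [0.691, 0.212, -0.69], [-0.707, 0.002, -0.707]]
wrist_force: [-0.1, -0.2, -2.8]
opening: 0.0597
finger_force: 30.0
```

Call:
carry_out:
  rows: [255,0,0,-0.003,0,0,0,255,0,0,-0.005,0,0,0,255,0,0,-0.005,0,0,0]

```text
t: 7.8
position: [0.4686, 0.2126, 0.0643]
eef_rot: [[-0.147, 0.977, 0.153], [0.689, 0.212, -0.693], [-0.709, 0.003, -0.705]]
wrist_force: [-3.2, 5.4, 11.1]
opening: 0.06
finger_force: 30.0
```

Call:
carry_out:
  rows: [255,0,0,0.018,0,0,0,255,0,0,0.035,0,0,0,255,0,0,0.035,0,0,0,255,0,0,0.017,0,0,0,255,0,0,-0.001,0,0,0,255,0,0,0,0,0,0,255,0,0,0.018,0,0,0,255,0,0,0.035,0,0,0,255,0,0,0.035,0,0,0,255,0,0,0.017,0,0,0,255,0,0,-0.001,0,0,0,255,0,0,0,0,0,0,255,0,0,0.018,0,0,0,255,0,0,0.035,0,0,0]

```text
t: 9.2
position: [0.468, 0.2121, 0.0968]
eef_rot: [[-0.15, 0.977, 0.15], [0.69, 0.212, -0.692], [-0.708, -0.001, -0.706]]
wrist_force: [-0.3, 0.1, -1.6]
opening: 0.0596
finger_force: 30.0
```

The wrist load dropped from 2.7 to 1.6 N, about the cup's weight plus noise, so it has probably fallen free. I'll lift straight up and look.

Call:
carry_out:
  rows: [255,0,0,0.01,0,0,0,255,0,0,0.025,0,0,0,255,0,0,0.04,0,0,0,255,0,0,0.055,0,0,0,255,0,0,0.07,0,0,0,255,0,0,0.085,0,0,0,255,0,0,0.1,0,0,0,255,0,0,0.115,0,0,0,255,0,0,0.12,0,0,0,255,0,0,0.12,0,0,0,255,0,0,0.12,0,0,0]

```text
t: 10.3
position: [0.468, 0.2125, 0.216]
eef_rot: [[-0.15, 0.977, 0.15], [0.691, 0.212, -0.691], [-0.707, 0.001, -0.707]]
wrist_force: [-0.1, 0.4, -1.5]
opening: 0.0597
finger_force: 30.0
```

```bash
python3 look.py lift
```

```text
10.3 [0.468  0.2125 0.216 ] [[-0.1497  0.9772  0.1505]
 [ 0.6911  0.2123 -0.6908]
 [-0.707   0.0006 -0.7072]] [ 0.7571  0.4304  1.5333 -0.6521  1.6374  0.6561] 0.05974883775003444 29.997861284391547 [-0.066   0.4179 -1.5272]
```

View pics/lift.png

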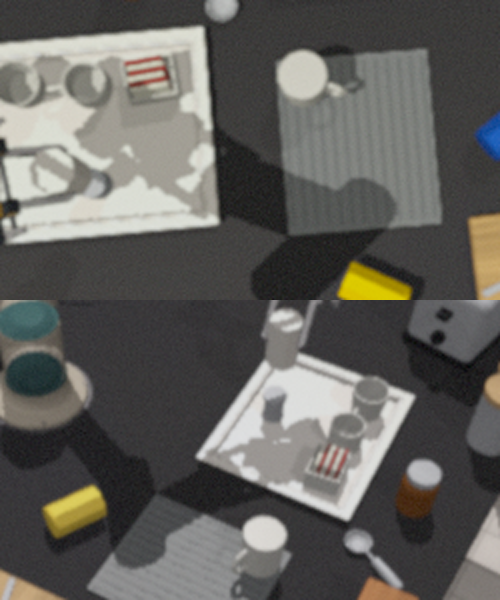

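The cup stands mouth-down on the tray (composite ~(273,403)) and the tumbler is clear above it. Next: carry the tumbler to the mat.

Call:
carry_out:
  rows: [255,-0.001,-0.02,0,0,0,0,255,-0.002,-0.05,0,0,0,0,255,-0.003,-0.09,0,0,0,0,255,-0.005,-0.13,0,0,0,0,255,-0.006,-0.17,0,0,0,0,255,-0.007,-0.21,0,0,0,0,255,-0.009,-0.25,0,0,0,0,255,-0.01,-0.29,0,0,0,0,255,-0.011,-0.33,0,0,0,0,255,-0.013,-0.37,0,0,0,0,255,-0.014,-0.41,0,0,0,0,255,-0.015,-0.44,0,0,0,0,255,-0.015,-0.44,0,0,0,0,255,-0.015,-0.44,-0.03,0,0,0,255,-0.015,-0.44,-0.06,0,0,0,255,-0.015,-0.44,-0.09,0,0,0,255,-0.015,-0.44,-0.115,0,0,0,255,-0.015,-0.44,-0.13,0,0,0,255,-0.015,-0.44,-0.138,0,0,0,255,-0.015,-0.44,-0.138,0,0,0]

```text
t: 12.4
position: [0.4563, -0.2233, 0.0846]
eef_rot: [[-0.151, 0.978, 0.142], [0.697, 0.207, -0.686], [-0.701, -0.004, -0.714]]
wrist_force: [0.0, -0.9, -2.1]
opening: 0.0597
finger_force: 30.0
```

```bash
python3 look.py place
```

```text
12.4 [ 0.4563 -0.2233  0.0846] [[-0.151   0.9783  0.1421]
 [ 0.6974  0.2073 -0.686 ]
 [-0.7005 -0.0045 -0.7136]] [-0.0624  0.3113  2.1865 -1.1772  0.8209  0.6516] 0.059732659836298926 29.997957700834377 [ 0.0023 -0.9383 -2.1494]
```

View pics/place.png

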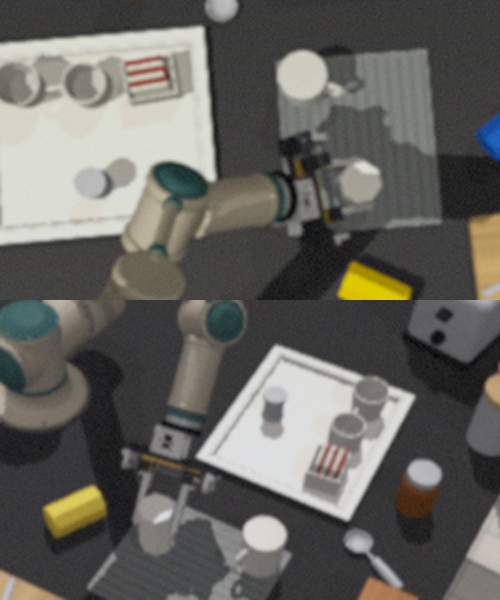

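The tumbler is over the mat (top-view composite (360,182)), but joint 4 is at its limit (-1.177), so the pose is slightly off. I'll raise it and yaw the hand about -0.35 rad.

Call:
carry_out:
  rows: [255,0,0,0.02,0,0,0,255,0,0,0.04,0,0,0,255,0,0,0.04,0,0,-0.07,255,0,0,0.04,0,0,-0.14,255,0,0,0.04,0,0,-0.21,255,0,0,0.04,0,0,-0.28,255,0,0,0.04,0,0,-0.35,255,0,0,0.04,0,0,-0.35,255,0,0,0.04,0,0,-0.35]

```text
t: 13.4
position: [0.4554, -0.2236, 0.1252]
eef_rot: [[0.098, 0.99, -0.101], [0.707, -0.141, -0.693], [-0.7, -0.003, -0.714]]
wrist_force: [-0.2, -0.7, -2.1]
opening: 0.0597
finger_force: 30.0
```

```bash
python3 - <<'E'
from h import *
from cell import state
s=state();R=s["eef_rot"];Rt=Ro.from_rotvec([0,0,-.35]).as_matrix()@pose([0,0,0],(-A-Z)/2**.5)[1]
# tumbler axis in tool frame: from grasp pose
a=R@pose([0,0,0],(A-Z)/2**.5)[1].T@A
print(s["joint_pos"],s["position"],"axis",a,"err",Ro.from_matrix(Rt@R.T).as_rotvec(),"G",s["position"]-.0188*R[:,2])
E
```

```text
[-0.0456  0.3514  1.9433 -0.8761  1.1365  0.6012] [ 0.4554 -0.2236  0.1252] axis [-0.0021  0.0099 -0.9999] err [-0.0099 -0.0021  0.0043] G [ 0.4573 -0.2106  0.1386]
```

Call:
carry_out:
  rows: [255,0,0,-0.02,-0.01,-0.002,0,255,0,0,-0.04,-0.01,-0.002,0,255,0,0,-0.053,-0.01,-0.002,0,255,0,0,-0.058,-0.01,-0.002,0,255,0,0,-0.06,-0.01,-0.002,0,255,0,0,-0.061,-0.01,-0.002,0,255,0,0,-0.061,-0.01,-0.002,0]

```text
t: 14.1
position: [0.4556, -0.2237, 0.0642]
eef_rot: [[0.1, 0.99, -0.1], [0.7, -0.141, -0.7], [-0.707, 0.0, -0.707]]
wrist_force: [0.4, -0.5, -2.4]
opening: 0.0596
finger_force: 30.0
```

Call:
carry_out:
  rows: [255,0,0,-0.002,0,0,0,255,0,0,-0.003,0,0,0,255,0,0,-0.003,0,0,0]

```text
t: 14.4
position: [0.4553, -0.2236, 0.0606]
eef_rot: [[0.099, 0.99, -0.101], [0.7, -0.142, -0.7], [-0.707, -0.001, -0.707]]
wrist_force: [-0.0, -0.1, -2.8]
opening: 0.0597
finger_force: 30.0
```

Call:
carry_out:
  rows: [255,0,0,-0.0015,0,0,0,255,0,0,-0.003,0,0,0,255,0,0,-0.003,0,0,0]

```text
t: 14.7
position: [0.4554, -0.2237, 0.0577]
eef_rot: [[0.099, 0.99, -0.101], [0.7, -0.141, -0.7], [-0.708, -0.001, -0.707]]
wrist_force: [-0.2, -0.6, -1.4]
opening: 0.06
finger_force: 30.0
```

Call:
carry_out:
  rows: [255,0,0,-0.0015,0,0,0,255,0,0,-0.002,0,0,0,255,0,0,-0.002,0,0,0]

```text
t: 15.0
position: [0.4554, -0.2237, 0.0575]
eef_rot: [[0.1, 0.99, -0.101], [0.698, -0.142, -0.702], [-0.709, -0.0, -0.705]]
wrist_force: [-0.7, 7.7, 10.0]
opening: 0.0601
finger_force: 30.0
```

Call:
carry_out:
  rows: [255,0,0,0.0015,0,0,0,0,0,0,0.0015,0,0,0,0,0,0,0.0015,0,0,0,0,0,0,0.0015,0,0,0,0,0,0,0.0015,0,0,0,0,0,0,0.0015,0,0,0,0,0,0,0.0015,0,0,0,0,0.001,0.007,0.009,0,0,0,0,0.003,0.018,0.02,0,0,0,0,0.005,0.032,0.034,0,0,0,0,0.007,0.046,0.048,0,0,0,0,0.01,0.065,0.067,0,0,0,0,0.012,0.085,0.1,0,0,0,0,0.012,0.085,0.13,0,0,0,0,0.012,0.085,0.13,0,0,0]

```text
t: 16.5
position: [0.4697, -0.1377, 0.1896]
eef_rot: [[0.104, 0.99, -0.094], [0.7, -0.14, -0.7], [-0.707, 0.007, -0.708]]
wrist_force: [0.3, 1.3, -0.0]
opening: 0.0945
finger_force: 0.0
```

```bash
python3 look.py end; python3 - <<'E'
from h import *
r=np.load("top1.npz")
s,c=blob(r["image"],(315,185,355,220),135);print(s,ray(r,[[s[0]+s[2]/2,s[1]+s[3]/2]],.111))
E
```

```text
16.5 [ 0.4697 -0.1377  0.1896] [[ 0.1039  0.9901 -0.0939]
 [ 0.7    -0.1399 -0.7003]
 [-0.7065  0.007  -0.7077]] [ 0.129   0.309   1.8094 -0.773   1.3571  0.5766] 0.09446943554057007 0.0 [ 0.3073  1.3072 -0.014 ]
[320 192  19  19 279] [[ 0.4511 -0.2109  0.111 ]]
```

View pics/end.png

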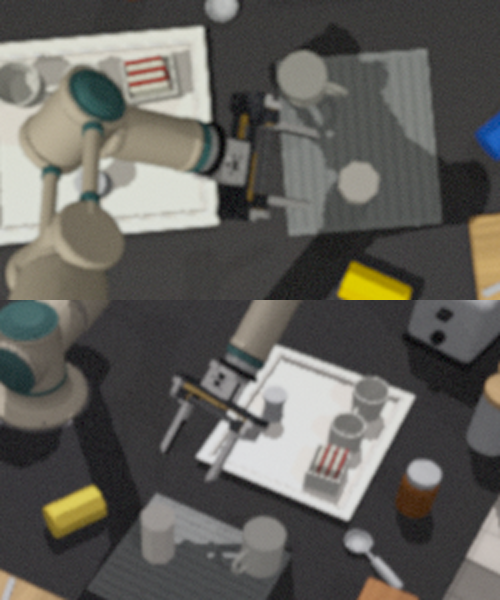

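The tumbler stands mouth-down on the mat (top-view composite (358,182), about (0.451,-0.211) m). The cup is upright on the tray at (273,403) and the hand is clear, so I'm handing in.

```bash
python3 -c "
from cell import *
print(hand_in())"
```

```text
the job is handed in; nothing more can be done
None
```

The job is handed in with no verdict returned: in the last pictures the steel cup stands mouth-down on the tray, the empty tumbler stands mouth-down on the drying mat, the other crockery looks unmoved, and the arm is clear.

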